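# Turn the sugar canister over and stand it in the saucer

## Robot

A 6-joint arm with a two-finger parallel gripper is mounted at the origin on the work surface. World frame = base frame: x ahead of the robot, y to its left, z up, the work surface at z = 0. Lengths are in mm, angles in rad, forces in N, time in s.
With the tool pointing down it reaches from about 300 to 775 mm from the base axis. Payload 14.6 kg.
Tool frame: the origin (TCP) lies where the fingers leave the gripper's body, on its centre line; the fingertips stand 97 mm ahead of it and the grasp point (between the pads) lies ahead of it (grip_depth is the z of the grasp point in the tool frame, in mm); z points along the fingers, y is the line along which they close (so a half turn about z gives the same grasp; the last joint's range is limited). The gripper opens to 94 mm and grips with 3 to 60 N. Pads are 16 mm wide; open, the fingers measure 119 mm over their backs; the gripper's body (75 mm by 177 mm) begins 78 mm behind the grasp point.
Start: joints at [-1.21, 0.3, 1.521, -0, 1.321, -0.067], TCP at [228.171, -500.428, 302.646] pointing down, gripper open.
Joint ranges: [-3.03, 3.03], [-0.79, 2.21], [0.23, 2.52], [-1.04, 4.18], [0, 3.07], [-2.55, 2.55]. Speed limits (rad/s): [2.22, 2.22, 2.57, 3.14, 3.14, 3.14].

## Interface

Orientations are given as [roll, pitch, yaw] about the fixed x, y, z axes, in that order (R = Rz(yaw) Ry(pitch) Rx(roll)).
In Python, from cell import read_state, camera, sign_off, regions_of, spot_point, grip_depth gives the robot as it stands. The module is installed in compiled form; this text tells all that it offers.
- The arm moves only by the tool send_rows, never from a script. Its argument "series" is a list of rows, each a list of 3 entries, a list of its own where there are three numbers: the shift along the world's x, y, z in mm, then the turn about the world's z in degrees, then the closure, from -1 (fully open) to 1 (shut), so that 0 is half open. A call has 1 to 12 rows; each row shifts and turns the commanded pose from where the row before left it; what a row does not reach is not made up. A row lasts 1/10 s, in which the tool goes at most 50 mm and 8.59 degrees, less where a joint would pass 70% of its speed; a pose out of reach is approached as far as the arm can. A call is refused whole if a number of a shift passes 50 or a number of a turn 8.59, either way. A call with a gripper value outside its range is refused whole. The fingers move at their own pace and stop on an object; "squeeze" is the grip in N (left out, the last holds). Time passes only in rows, so rows that do not move let the fingers close. It gives the time, the measured TCP pose, the force, the opening and the grip force at its end, in the units of the state.
- read_state(): the state, without advancing time (a new reading comes with each control period).
- camera(name): name is "scene" or "side" or "wrist"; returns a dict with "color" (420x560x3 uint8, blue, green, red), "fx", "fy", "cx", "cy" (pixels), "camera_from_world" (4x4, takes a point from world to camera coordinates). Camera axes: x right, y down, z forward; pixel columns grow to the right and rows downward; lengths in mm; the calibration is good to about 2 mm. The wrist camera is an equidistant fisheye: a pixel r from the principal point sees the ray r / f radians off the axis. A picture is of the moment at which its call begins. There is no depth.
- sign_off(): hands the job in; it is judged then, once.
Trained networks look in a picture, given as the dict that the camera call returned (one of the last four; its "shot" number tells which), for a name from the list of things; names that differ only in an ending like _2 or _b are one class to them, and where a whole thing is asked for, a point or a joint stands for the part that bears it (a point fixed in the world has none). Each returns a list of dicts, best first, with "confidence" (0 to 1); they miss things now and then, are a little off and sometimes report something else, mostly with a low value. They report only what shows in the picture. A call takes as long as a camera call. They do not tell look-alikes from the thing itself.
- regions_of(thing, picture): "mask" (420x560 bool, what is visible of it).
- spot_point(thing, picture): "point" ([x, y, z] in mm, in the coordinates of the camera as it stood for that picture, good to about 4 mm: a listed point, or the origin of a listed thing).
The state is a dict: "clock": time; "joints": joint angles; "qd": joint speeds; "effort": joint torques, N m; "eef_pos": TCP position; "eef_rot": TCP orientation; "wrist_force": force on the tool from outside, world axes, zero at the start; "moment": the same for the moment, N m; "finger_gap": finger opening in mm; "finger_force": force on a finger pad.
Only numpy, scipy, OpenCV 4.12 (cv2) and the standard library are available. Lean on these libraries where they do the work, as an engineer would, in place of code of your own. Each camera call takes 0.05 s, during which the arm holds its last target. There are 200 camera calls.

## Task

The sugar in the tall narrow steel canister on the low wooden stool has caked at the bottom: pick the canister up, turn it over until its lid points well downwards (upside down or near it), and keep it so for a good second to loosen the sugar. Then turn it back upright and stand it gently in the middle of the saucer on the same stool, where ants cannot get at it, and let go. Leave the saucer and everything else where they are.

Things in the scene. Friction and masses are not known exactly. Their poses are not given: they have to be found in the camera images.
- canister: Closed steel sugar canister, the tall narrow steel container on the stool: a plain cylinder 56 mm across from 0 to 112 mm above its base, then its tight lid 61 mm across up to 139 mm with a small knob (18 mm across) up to 152 mm. The lid does not come off. About 0.4 kg, balanced about 66 mm above the base. Origin at the centre of its flat base, z axis from the base through the lid.
- saucer: Melamine saucer lying loose on the stool beside the canister, at the stool's other end: 140 mm across, 18 mm high; its flat inside floor is 92 mm across and 5 mm above its origin. Origin at the centre of its underside, z axis up.
- stool: Low wooden stool fixed on the counter, top 170 mm (its x) by 320 mm (its y), 100 mm high. The canister and the saucer stand on its top near its two ends, either way round. Origin at the centre of its underside on the counter, z up.
- tumbler_a: Glass tumbler beyond the stool, empty, 68 mm across at the rim, 100 mm high. Bystander. Origin at the centre of its underside, z up.
- tumbler_b: Glass tumbler left of the stool, empty, 68 mm across at the rim, 100 mm high. Bystander. Origin at the centre of its underside, z up.
- tumbler_c: Glass tumbler right of the stool, empty, 68 mm across at the rim, 100 mm high. Bystander. Origin at the centre of its underside, z up.
- pan: Steel pan 170 mm across, 55 mm high, with a long black handle along its own -x, reaching 257 mm from the centre. Bystander on the left. Origin at the centre of its underside, z up.
- tin: Squat wide steel tin with lid, 104 mm across and 70 mm high, on the counter to the right. Bystander, not the canister. Origin at the centre of its underside, z up.
- spoon: Steel spoon 150 mm long lying on the counter on the robot's side of the stool. Bystander. Origin near its middle, its x along it.
- katori: Small steel bowl 90 mm across, 40 mm high, to the far right. Bystander. Origin at the centre of its underside, z up.
Not all that is in view belongs to the job. Leave any blue or orange look-alike of the canister alone.

How it is judged:
By the outcome, as a careful person would: the job done as asked, in the order asked, and still so for the second after the job is handed in, with the robot touching nothing.
It also fails if it takes over 53 s, if anything falls off the work surface, if the arm or the gripper's body presses on something with over 40 N, if the wrist force passes 120 N, or if a joint passes its speed limit or range.

## Working session

There is one attempt and no reset: what is moved stays moved. The work goes in short steps, Python scripts to look and compute and a tool call to move; the robot and the scene stay as the last step left them, time stands still between calls to the robot, and variables do not carry over. Pictures are saved under pics/ and viewed, at most 10 in all, crops included, and the job is handed in when it is done.

Besides the shell and the picture viewer there is one more tool, called after "Emit:" as a command line: name --argument value ..., lists and objects as JSON in quotes. send_rows: Moves the arm, as the interface text tells. Its arguments: {"type":"object","properties":{"series":{"type":"array"},"squeeze":{"type":"number"}},"required":["series"]}

```bash
mkdir -p pics; cat > h.py <<'E'
import numpy as np, cv2
from cell import *
def world(pic,p): 
    T=np.linalg.inv(np.array(pic["camera_from_world"])); return (T@np.r_[p,1])[:3]
def shot(cam,name):
    p=camera(cam); cv2.imwrite(f"pics/{name}.png",p["color"]); return p
def spots(p,names):
    for n in names:
        for d in spot_point(n,p)[:3]: print(n,round(d["confidence"],2),world(p,d["point"]).round(0))
E
python3 - <<'E'
from h import *
print(grip_depth, read_state())
for c in ("scene","side"):
    p=shot(c,c+"0"); print(c); spots(p,["canister","saucer","stool","tumbler_a","spoon","pan","tin"])
a=cv2.imread("pics/scene0.png");b=cv2.imread("pics/side0.png")
cv2.imwrite("pics/both0.png",cv2.resize(np.vstack([a,b]),(400,600)))
E
```

```text
78.39999999999999 {'clock': 0.0, 'joints': array([-1.20961240e+00,  3.00491069e-01,  1.52161576e+00, -2.33156099e-05,
        1.32070508e+00, -6.65915788e-02]), 'qd': array([ 3.93468751e-04,  6.11564894e-05,  8.63673312e-04, -1.63877158e-03,
       -1.17774885e-03, -9.63787234e-04]), 'effort': array([-1.49367293e-03, -5.31812990e+01, -3.52732301e+01,  7.07569672e-02,
        2.44608679e-02, -8.87944020e-05]), 'eef_pos': array([ 228.10706685, -500.28949222,  302.06063872]), 'eef_rot': array([-3.14037459e+00, -5.85995263e-05,  4.27781255e-01]), 'wrist_force': array([-0.36460461, -0.33710501,  0.58227194]), 'moment': array([-0.01021867, -0.01901265, -0.03090281]), 'finger_force': 0.0, 'finger_gap': 94.07550736892576}
scene
canister 0.83 [573. 179.  98.]
canister 0.72 [352.  74.   1.]
canister 0.61 [350. 189.   1.]
saucer 0.71 [614.  27.  98.]
stool 0.9 [591.  98.   0.]
tumbler_a 0.92 [729. 177.  -4.]
tumbler_a 0.86 [699. -99.  -3.]
tumbler_a 0.6 [570. 338.  -1.]
pan 0.62 [485. 500.  -5.]
tin 0.79 [ 370. -545.   -1.]
side
canister 0.71 [702. 342.   0.]
canister 0.63 [570. 179.  99.]
canister 0.59 [349. 187.  -2.]
saucer 0.93 [610.  25. 100.]
stool 0.87 [594.  95.   4.]
stool 0.58 [ 531. -492.   -3.]
tumbler_a 0.83 [733. 170.  -1.]
tumbler_a 0.72 [ 699. -103.    4.]
tumbler_a 0.55 [569. 332.  -1.]
spoon 0.65 [451. 102.  -2.]
pan 0.76 [486. 503.  -3.]
tin 0.9 [ 365. -546.   -2.]
```

View pics/scene0.png

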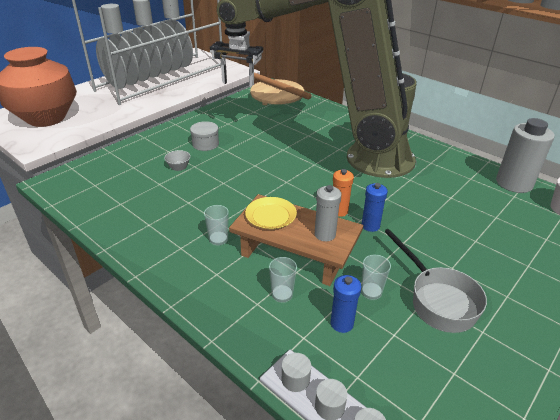

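View pics/side0.png

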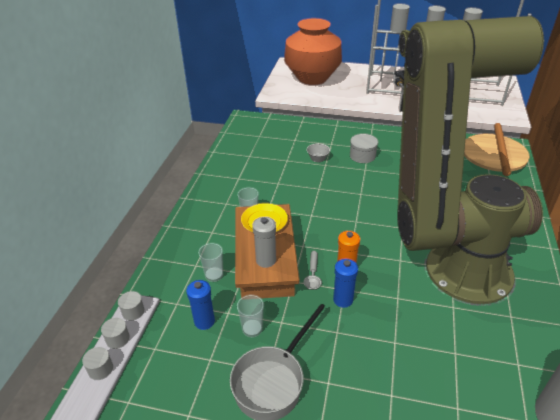

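```bash
cat >> h.py <<'E'
def proj(p,X):
    X=np.atleast_2d(X); c=(np.array(p["camera_from_world"])@np.c_[X,np.ones(len(X))].T)[:3]
    return np.c_[p["fx"]*c[0]/c[2]+p["cx"],p["fy"]*c[1]/c[2]+p["cy"]]
E
python3 - <<'E'
from h import *
from scipy.optimize import minimize
ms=[]
for c in ("scene","side"):
    p=camera(c); m=np.zeros((420,560),bool)
    R=[d for n in ("stool","saucer","canister") for d in regions_of(n,p)]
    sp=proj(p,[592,97,100])[0]
    for n in ("stool","saucer","canister"):
        for d in regions_of(n,p):
            ys,xs=np.nonzero(d["mask"])
            if np.hypot(xs.mean()-sp[0],ys.mean()-sp[1])<60 and n=="stool": m|=d["mask"];print(c,n,d["confidence"],d["mask"].sum()); break
    ms.append((p,m))
def box(v,p):
    x,y,a=v; u=np.array([np.cos(a),np.sin(a)]);w=np.array([-u[1],u[0]])
    P=[np.r_[np.array([x,y])+i*85*u+j*160*w,z] for i in(-1,1) for j in(-1,1) for z in (82,100)]
    return cv2.convexHull(proj(p,P).astype(np.float32))
def cost(v):
    s=0
    for p,m in ms:
        b=np.zeros((420,560),np.uint8); cv2.fillConvexPoly(b,(box(v,p)*16).round().astype(np.int32),1,cv2.LINE_8,4)
        s+=(m&(b==0)).sum()*1.0+ .3*((b>0)&~m).sum()
    return s
best=min((minimize(cost,[592,97,a],method="Nelder-Mead",options=dict(initial_simplex=[[592,97,a],[602,97,a],[592,107,a],[592,97,a+.1]])) for a in (-.3,-.1,.1,.3)),key=lambda r:r.fun)
print(best.x,np.degrees(best.x[2]),best.fun)
E
```

```text
scene stool 0.82 4307
side stool 0.82 3648
[5.92785937e+02 1.06055234e+02 2.91370758e-01] 16.6943147013676 2156.2
```

Emit:
send_rows --series '[[[16, 34, 8], -0.5, -1], [[16, 34, 8], -0.5, -1], [[16, 34, 8], -0.5, -1], [[16, 34, 8], -0.5, -1], [[16, 34, 8], -0.5, -1], [[16, 34, 8], -0.5, -1], [[16, 34, 8], -0.5, -1], [[16, 34, 8], -0.5, -1], [[16, 34, 8], -0.5, -1], [[16, 34, 8], -0.5, -1], [[16, 34, 8], -0.5, -1], [[16, 34, 8], -0.5, -1]]' --squeeze 20

```text
clock: 2.7
eef_pos: [420.5, -90.9, 399.2]
eef_rot: [3.141, -0.0, 0.323]
wrist_force: [0.5, -0.2, -0.2]
finger_gap: 93.8
finger_force: 0.0
```

Emit:
send_rows --series '[[[18, 34, 0], -0.5, -1], [[18, 34, 0], -0.5, -1], [[18, 34, 0], -0.5, -1], [[18, 34, 0], -0.5, -1], [[18, 34, 0], -0.5, -1], [[18, 34, 0], -0.5, -1], [[18, 34, 0], 0, -1], [[18, 34, 0], 0, -1], [[0, 0, 0], 0, -1], [[0, 0, 0], 0, -1]]'

```text
clock: 3.7
eef_pos: [564.2, 179.9, 398.1]
eef_rot: [3.141, 0.001, 0.272]
wrist_force: [0.5, -0.1, -0.1]
finger_gap: 94.3
finger_force: 0.0
```

```bash
python3 - <<'E'
from h import *
p=shot("wrist","w1"); spots(p,["canister","saucer","stool"])
for c in ("scene","side"):
    p=camera(c); spots(p,["canister"])
E
```

```text
canister 0.97 [566. 178.  96.]
canister 0.95 [351.  72.   3.]
canister 0.85 [350. 186.  -5.]
saucer 0.89 [611.  22.  99.]
stool 0.67 [591. 100.   4.]
canister 0.91 [572. 179. 100.]
canister 0.74 [349. 186.  -1.]
canister 0.59 [352.  74.   4.]
canister 0.77 [347. 186.  -5.]
canister 0.72 [353.  75.  -3.]
canister 0.7 [704. 338.  -2.]
```

View pics/w1.png

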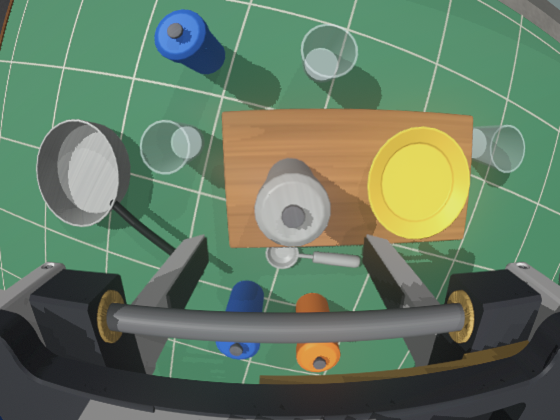

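Emit:
send_rows --series '[[[5.5, -1, -25], 0, -1], [[0, 0, -25], 0, -1], [[0, 0, -25], 0, -1], [[0, 0, -25], 0, -1], [[0, 0, -15], 0, -1], [[0, 0, -10], 0, -1], [[0, 0, 0], 0, 1], [[0, 0, 0], 0, 1], [[0, 0, 0], 0, 1], [[0, 0, 0], 0, 1], [[0, 0, 0], 0, 1], [[0, 0, 0], 0, 1]]' --squeeze 20

```text
clock: 5.3
eef_pos: [569.9, 178.5, 274.3]
eef_rot: [3.141, -0.001, 0.271]
wrist_force: [0.8, -1.5, 3.8]
finger_gap: 59.7
finger_force: 20.0
```

Emit:
send_rows --series '[[[0, 0, 0], 0, 0.0], [[0, 0, 0], 0, 0.0], [[0, 0, -8], 0, 0.0], [[0, 0, 0], 0, 1], [[0, 0, 0], 0, 1], [[0, 0, 0], 0, 1], [[0, 0, 0], 0, 1], [[0, 0, 0], 0, 1]]' --squeeze 20

```text
clock: 6.1
eef_pos: [570.8, 178.0, 268.5]
eef_rot: [3.14, -0.006, 0.27]
wrist_force: [1.3, -6.3, 18.3]
finger_gap: 59.8
finger_force: 20.0
```

Emit:
send_rows --series '[[[0, 0, 3], 0, -1], [[0, 0, 0], 0, -1], [[0, 0, 0], 0, -1], [[0, 0, -6], 0, -1], [[0, 0, 0], 0, 1], [[0, 0, 0], 0, 1], [[0, 0, 0], 0, 1], [[0, 0, 0], 0, 1], [[0, 0, 0], 0, 1], [[0, 0, 0], 0, 1]]' --squeeze 20

```text
clock: 7.1
eef_pos: [569.7, 178.5, 262.8]
eef_rot: [3.141, -0.0, 0.271]
wrist_force: [0.6, -1.7, 0.5]
finger_gap: 59.9
finger_force: 20.0
```

```bash
python3 - <<'E'
from h import *
a=shot("scene","s2")["color"]; b=shot("side","d2")["color"]
cr=np.hstack([cv2.resize(a[110:310,230:430],(400,400)),cv2.resize(b[150:350,170:370],(400,400))])
cv2.imwrite("pics/c2.png",cr)
E
```

```text
(no output)
```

View pics/c2.png

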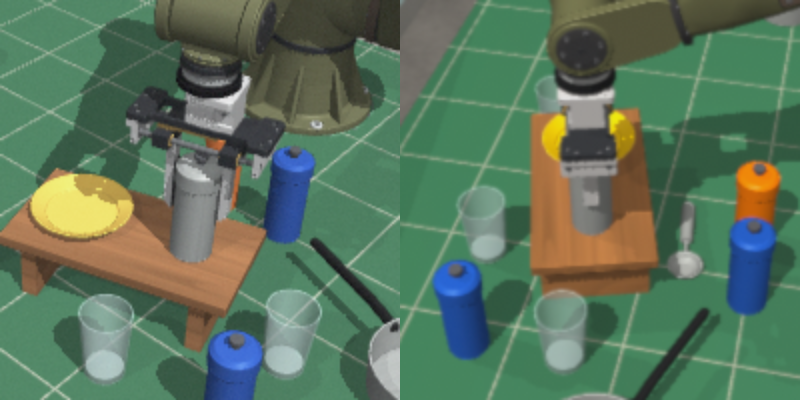

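Emit:
send_rows --series '[[[0, 0, 0], 0, -1], [[0, 0, 0], 0, -1], [[0, 0, 20], 0, -1], [[0, 0, 21], 0, -1], [[0, 0, 0], 0, 1], [[0, 0, 0], 0, 1], [[0, 0, 0], 0, 1], [[0, 0, 0], 0, 1], [[0, 0, 0], 0, 1], [[0, 0, 0], 0, 1]]' --squeeze 20

```text
clock: 8.2
eef_pos: [569.6, 178.5, 302.9]
eef_rot: [3.142, 0.001, 0.271]
wrist_force: [-0.0, -0.6, -4.1]
finger_gap: 59.9
finger_force: 20.0
```

Emit:
send_rows --series '[[[0, 0, 5], 0, 1], [[0, 0, 5], 0, 1], [[12, 3.5, 0], 0, 1], [[12, 3, 0], 0, 1], [[12, 3.5, 0], 0, 1], [[12, 3.5, 0], 0, 1], [[0, 0, -3], 0, 1], [[0, 0, -4], 0, 1], [[0, 0, 0], 0, 1]]'

```text
clock: 9.1
eef_pos: [617.1, 192.0, 305.8]
eef_rot: [-3.142, 0.002, 0.271]
wrist_force: [-0.7, -1.0, -4.6]
finger_gap: 59.8
finger_force: 20.0
```

```bash
python3 - <<'E'
import numpy as np
u=np.array([np.cos(.271),np.sin(.271)])
h=124.5;t=np.radians(np.arange(0,91,5))
a=28*np.cos(t)-h*np.sin(t); z=28*np.sin(t)+h*np.cos(t)
print(np.c_[np.diff(a)[:,None]*u,np.diff(z)].round(1).tolist())
E
```

```text
[[-10.6, -2.9, 2.0], [-10.7, -3.0, 1.0], [-10.7, -3.0, 0.0], [-10.7, -3.0, -0.9], [-10.6, -2.9, -1.9], [-10.4, -2.9, -2.8], [-10.1, -2.8, -3.8], [-9.7, -2.7, -4.7], [-9.3, -2.6, -5.5], [-8.8, -2.4, -6.4], [-8.2, -2.3, -7.1], [-7.6, -2.1, -7.8], [-6.9, -1.9, -8.5], [-6.2, -1.7, -9.1], [-5.4, -1.5, -9.6], [-4.6, -1.3, -10.1], [-3.7, -1.0, -10.4], [-2.8, -0.8, -10.7]]
```

Emit:
send_rows --series '[[[0, 0, -3], 0, 1], [[0, 0, 0], 0, 1], [[-5, -1.4, 0.5], 0, 1], [[-5.6, -1.5, 0.5], 0, 1], [[-5.3, -1.5, 0.5], 0, 1], [[-5.3, -1.5, 0.5], 0, 1], [[-10.6, -3, 0], 0, 1], [[0, 0, 0], 0, 1]]' --squeeze 8

```text
clock: 9.9
eef_pos: [585.0, 183.0, 306.0]
eef_rot: [-3.142, 0.0, 0.271]
wrist_force: [0.1, -0.4, -5.8]
finger_gap: 60.0
finger_force: 8.0
```

```bash
python3 - <<'E'
from h import *
a=shot("scene","s3")["color"]; b=shot("side","d3")["color"]
cr=np.hstack([cv2.resize(a[110:310,230:430],(400,400)),cv2.resize(b[150:350,170:370],(400,400))])
cv2.imwrite("pics/c3.png",cr)
E
```

```text
(no output)
```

View pics/c3.png

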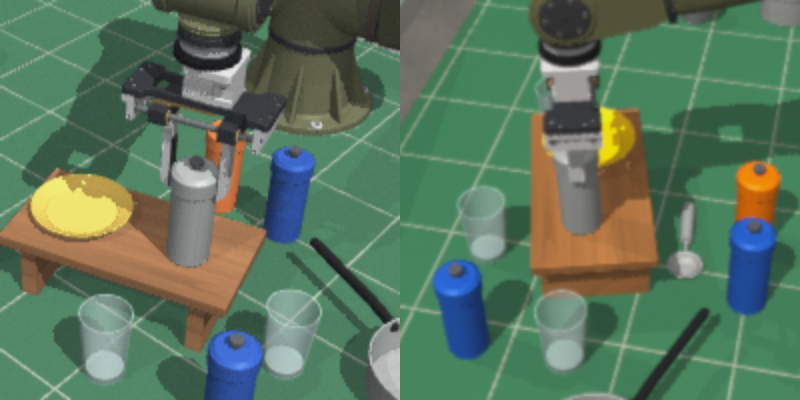

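Emit:
send_rows --series '[[[11, 3, 0], 0, 1], [[11, 3, 0], 0, 1], [[11, 3, 0], 0, 1], [[11, 3, 0], 0, 1], [[0, 0, -3], 0, 1], [[0, 0, -4], 0, 1], [[-3, -0.8, -1], 0, 1], [[-5, -1.4, -1], 0, 1], [[-5, -1.4, 0], 0, 1], [[-5, -1.4, 0], 0, 1], [[0, 0, 0], 0, 1]]' --squeeze 5

```text
clock: 11.1
eef_pos: [611.6, 190.0, 298.4]
eef_rot: [3.141, -0.003, 0.271]
wrist_force: [0.7, -0.7, 6.2]
finger_gap: 60.3
finger_force: 5.0
```

```bash
cat >> h.py <<'E'
def tilt(p):
    "image axis of the canister mask nearest the gripper"
    st=read_state(); g=proj(p,np.array(st["eef_pos"])+[0,0,-80])[0]; o=[]
    for d in regions_of("canister",p):
        y,x=np.nonzero(d["mask"]); o.append((np.hypot(x.mean()-g[0],y.mean()-g[1]),d["mask"]))
    return min(o,key=lambda t:t[0])
E
python3 - <<'E'
from h import *
a=shot("scene","s4")["color"]; b=shot("side","d4")["color"]
cr=np.hstack([cv2.resize(a[110:310,230:430],(400,400)),cv2.resize(b[150:350,170:370],(400,400))])
cv2.imwrite("pics/c4.png",cr)
E
```

```text
(no output)
```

View pics/c4.png

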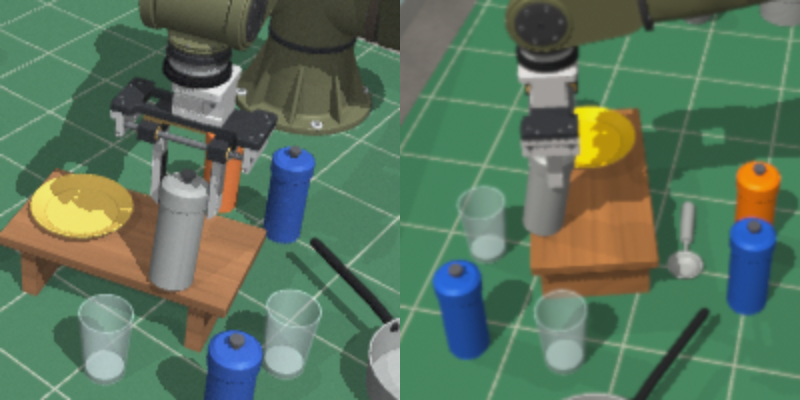

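```bash
python3 - <<'E'
import numpy as np
u=np.array([np.cos(.271),np.sin(.271)])
h=118;t=np.radians(np.linspace(8,90,17))
a=28*np.cos(t)-h*np.sin(t); z=28*np.sin(t)+h*np.cos(t)
print(np.c_[np.diff(a)[:,None]*u,np.diff(z)].round(1).tolist(), z[0]+178.4)
E
```

```text
[[-10.4, -2.9, 0.5], [-10.4, -2.9, -0.4], [-10.4, -2.9, -1.4], [-10.2, -2.8, -2.4], [-10.0, -2.8, -3.3], [-9.6, -2.7, -4.2], [-9.2, -2.6, -5.1], [-8.8, -2.4, -5.9], [-8.2, -2.3, -6.7], [-7.6, -2.1, -7.4], [-6.9, -1.9, -8.1], [-6.2, -1.7, -8.7], [-5.4, -1.5, -9.3], [-4.6, -1.3, -9.7], [-3.8, -1.0, -10.1], [-2.9, -0.8, -10.4]] 299.14847893838714
```

Emit:
send_rows --series '[[[-10.4, -2.9, 0], 0, 1], [[-10.4, -2.9, -0.6], 0, 1], [[-10.4, -2.9, -1.5], 0, 1], [[-10.2, -2.8, -2.4], 0, 1], [[-10, -2.8, -3.3], 0, 1], [[-9.6, -2.7, -4.2], 0, 1], [[0, 0, 0], 0, 1]]'

```text
clock: 11.9
eef_pos: [550.0, 172.9, 284.7]
eef_rot: [3.142, 0.0, 0.271]
wrist_force: [0.7, 0.2, -2.0]
finger_gap: 60.3
finger_force: 5.0
```

```bash
python3 - <<'E'
from h import *
a=shot("scene","s5")["color"]; b=shot("side","d5")["color"]
cr=np.hstack([cv2.resize(a[110:310,230:430],(400,400)),cv2.resize(b[150:350,170:370],(400,400))])
cv2.imwrite("pics/c5.png",cr)
E
```

```text
(no output)
```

View pics/c5.png

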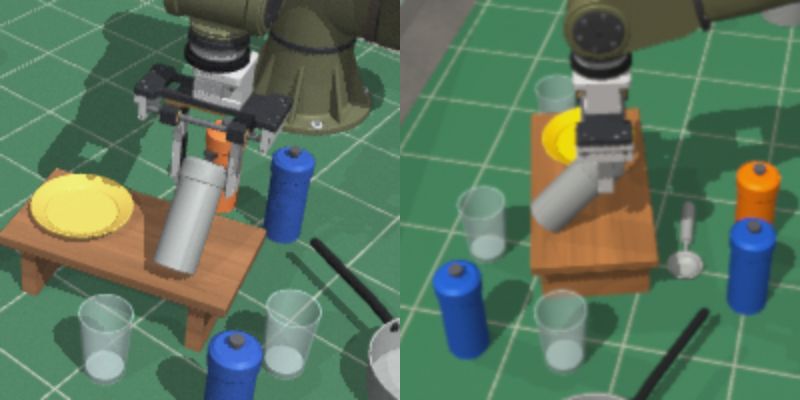

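Emit:
send_rows --series '[[[-9.2, -2.6, -5.1], 0, 1], [[-8.8, -2.4, -5.9], 0, 1], [[-8.2, -2.3, -6.7], 0, 1], [[-7.6, -2.1, -7.4], 0, 1], [[-6.9, -1.9, -8.1], 0, 1], [[-6.2, -1.7, -8.7], 0, 1], [[-5.4, -1.5, -9.3], 0, 1], [[-4.6, -1.3, -9.7], 0, 1], [[-3.8, -1, -9], 0, 1], [[0, 0, 0], 0, 1]]'

```text
clock: 13.0
eef_pos: [489.5, 156.2, 213.4]
eef_rot: [-3.141, 0.002, 0.271]
wrist_force: [-2.2, -0.1, -2.7]
finger_gap: 59.9
finger_force: 5.0
```

```bash
python3 - <<'E'
from h import *
a=shot("scene","s6")["color"]; b=shot("side","d6")["color"]
cr=np.hstack([cv2.resize(a[110:310,230:430],(400,400)),cv2.resize(b[150:350,170:370],(400,400))])
cv2.imwrite("pics/c6.png",cr)
E
```

```text
(no output)
```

View pics/c6.png

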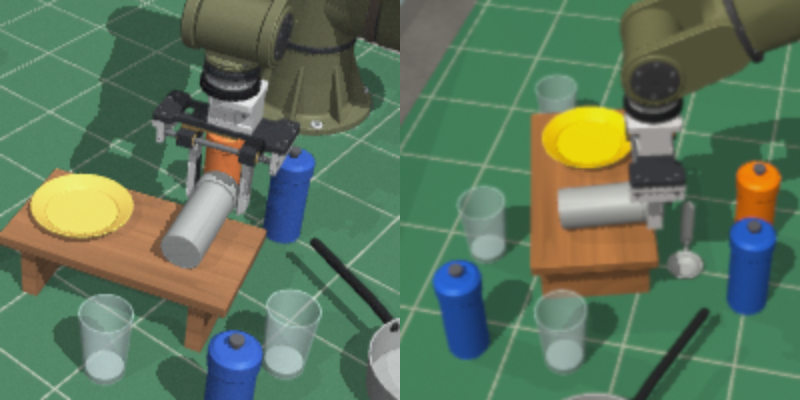

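Emit:
send_rows --series '[[[-1, 0, -3], 0, 1], [[0, 0, -3], 0, 1], [[0, 0, 0], 0, 1], [[0, 0, 0], 0, -0.6], [[0, 0, 0], 0, -0.6], [[0, 0, 0], 0, -0.6], [[0, 0, 0], 0, -0.6]]'

```text
clock: 13.8
eef_pos: [489.3, 156.4, 208.9]
eef_rot: [-3.142, -0.001, 0.271]
wrist_force: [-0.9, -0.3, 0.3]
finger_gap: 75.2
finger_force: 0.0
```

```bash
python3 - <<'E'
from h import *
print(read_state()["finger_gap"])
for c in ("scene","side","wrist"):
    p=camera(c); spots(p,["canister"]) ; print(tilt(p)[0])
E
```

```text
75.19150102570771
canister 0.91 [612. 192. 127.]
canister 0.82 [354.  74.   1.]
canister 0.76 [349. 190.   2.]
14.663722011161017
canister 0.87 [348. 187.   1.]
canister 0.68 [702. 338.  -2.]
canister 0.58 [608. 192. 122.]
25.144298506197845
canister 0.75 [604. 189. 125.]
canister 0.75 [348. 185.  -1.]
canister 0.58 [351.  73.   1.]
104.28819509124979
```

Emit:
send_rows --series '[[[21.5, 6, 0], 0, -0.6], [[21.5, 6, 0], 0, -0.6], [[21.5, 6, 0], 0, -0.6], [[21.5, 6, 0], 0, -0.6], [[0, 0, 0], 0, -0.6], [[0, 0, -1.5], 0, 1], [[0, 0, 0], 0, 1], [[0, 0, 0], 0, 1], [[0, 0, 0], 0, 1], [[0, 0, 0], 0, 1]]' --squeeze 8

```text
clock: 15.25
eef_pos: [574.8, 180.3, 207.3]
eef_rot: [-3.142, 0.001, 0.271]
wrist_force: [-3.9, -1.2, 1.2]
finger_gap: 55.4
finger_force: 8.0
```

Emit:
send_rows --series '[[[0, 0, 8], 0, 1], [[0, 0, 10], 0, 1], [[0, 0, 10], 0, 1], [[0, 0, 10], 0, 1], [[0, 0, 10], 0, 1], [[0, 0, 10], 0, 1], [[0, 0, 10], 0, 1], [[0, 0, 0], 0, 1]]'

```text
clock: 16.05
eef_pos: [575.6, 180.5, 277.1]
eef_rot: [3.142, -0.003, 0.271]
wrist_force: [3.7, 1.0, 4.2]
finger_gap: 55.4
finger_force: 8.0
```

```bash
python3 - <<'E'
from h import *
a=shot("scene","s7"); b=shot("side","d7"); w=shot("wrist","w7")
for p in (a,b,w): spots(p,["canister"])
cr=np.hstack([cv2.resize(a["color"][110:310,230:430],(400,400)),cv2.resize(b["color"][150:350,170:370],(400,400))])
cv2.imwrite("pics/c7.png",cr)
E
```

```text
canister 0.91 [701. 341.   2.]
canister 0.86 [598. 190. 221.]
canister 0.81 [351. 188.  -2.]
canister 0.91 [353.  74.  -1.]
canister 0.9 [598. 188. 221.]
canister 0.74 [350. 183.  -4.]
canister 0.9 [597. 188. 218.]
canister 0.8 [702. 338.   1.]
canister 0.8 [351.  73.   1.]
```

View pics/c7.png

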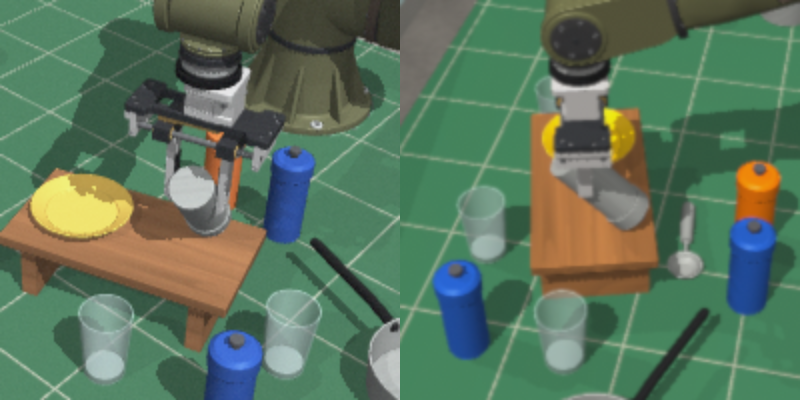

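Emit:
send_rows --series '[[[-8, -2.2, 5], 0, 1], [[-8, -2.2, 4], 0, 1], [[-8, -2.2, 4], 0, 1], [[-8, -2.2, 3], 0, 1], [[-8, -2.2, 2], 0, 1], [[-8, -2.2, 2], 0, 1], [[-5, -1.4, 1], 0, 1], [[0, 0, 0], 0, 1]]'

```text
clock: 17.15
eef_pos: [521.3, 165.6, 296.0]
eef_rot: [-3.141, 0.002, 0.271]
wrist_force: [-0.7, -0.6, -2.3]
finger_gap: 55.4
finger_force: 8.0
```

```bash
cat >> h.py <<'E'
def axis():
    "lid tilt: grip point minus detected base -> angle of z axis from up"
    s=read_state(); g=np.array(s["eef_pos"])-[0,0,78.4]; out=[]
    for c in ("scene","side","wrist"):
        p=camera(c)
        for d in spot_point("canister",p):
            b=world(p,d["point"])
            if np.linalg.norm(b-g)<150: out.append(b)
    b=np.median(out,0); v=g-b; print(len(out),"base",b.round(0),"grip",g.round(0),"h",np.linalg.norm(v).round(0),"angle",np.degrees(np.arctan2(v[:2]@[np.cos(.271),np.sin(.271)],v[2])).round(0), "clock",s["clock"],"gap",s["finger_gap"])
E
python3 -c "from h import *; axis()"
```

```text
3 base [533. 171. 249.] grip [521. 166. 218.] h 34.0 angle -157.0 clock 17.15 gap 55.355008852585854
```

Emit:
send_rows --series '[[[-7, -1.9, 1], 0, 1], [[-7, -1.9, 0], 0, 1], [[-7, -1.9, 0], 0, 1], [[-7, -1.9, 0], 0, 1], [[-7, -1.9, 0], 0, 1], [[0, 0, 0], 0, 1]]'

```text
clock: 18.05
eef_pos: [486.4, 156.1, 297.4]
eef_rot: [3.142, -0.0, 0.271]
wrist_force: [0.4, 0.3, -5.8]
finger_gap: 55.2
finger_force: 8.0
```

```bash
python3 -c "from h import *; axis()"
```

```text
2 base [498. 160. 248.] grip [486. 156. 219.] h 32.0 angle -157.0 clock 18.05 gap 55.19093474165046
```

Emit:
send_rows --series '[[[17, 4.8, 3], 0, 1], [[17, 4.8, 0], 0, 1], [[17, 4.8, 0], 0, 1], [[17, 4.8, 0], 0, 1], [[0, 0, -6], 0, 1], [[-2, -0.5, -5], 0, 1], [[-5, -1.4, -1], 0, 1], [[-6, -1.6, 0], 0, 1], [[-6, -1.6, 1], 0, 1], [[-6, -1.6, 1], 0, 1], [[-6, -1.6, 1], 0, 1], [[0, 0, 0], 0, 1]]'

```text
clock: 19.55
eef_pos: [523.4, 167.0, 291.1]
eef_rot: [-3.141, 0.001, 0.271]
wrist_force: [-0.1, 0.1, -4.9]
finger_gap: 55.1
finger_force: 8.0
```

```bash
python3 -c "from h import *; axis()"
```

```text
3 base [534. 170. 249.] grip [523. 167. 213.] h 38.0 angle -163.0 clock 19.55 gap 55.10014447243355
```

Emit:
send_rows --series '[[[0, 0, 8], 0, 1], [[-2, -0.5, 8], 0, 1], [[-2, -0.5, 8], 0, 1], [[0, 0, 0], 0, 1], [[0, 0, 0], 0, 1], [[0, 0, 0], 0, 1], [[0, 0, 0], 0, 1], [[0, 0, 0], 0, 1], [[0, 0, 0], 0, 1], [[0, 0, 0], 0, 1], [[0, 0, 0], 0, 1], [[0, 0, 0], 0, 1]]' --squeeze 15

```text
clock: 21.05
eef_pos: [520.2, 166.2, 315.3]
eef_rot: [-3.142, -0.0, 0.271]
wrist_force: [-0.2, -0.0, -4.5]
finger_gap: 55.4
finger_force: 15.0
```

```bash
python3 -c "from h import *; axis()"
```

```text
3 base [531. 169. 276.] grip [520. 166. 237.] h 41.0 angle -163.0 clock 21.05 gap 55.38447803145665
```

Emit:
send_rows --series '[[[0, 0, 0], 0, 1], [[0, 0, 0], 0, 1], [[0, 0, 0], 0, 1], [[0, 0, 0], 0, 1], [[0, 0, 0], 0, 1], [[0, 0, 0], 0, 1], [[0, 0, -8], 0, 1], [[0, 0, -8], 0, 1], [[0, 0, -8], 0, 1], [[0, 0, 0], 0, 1]]' --squeeze 15

```text
clock: 22.35
eef_pos: [520.0, 166.1, 290.1]
eef_rot: [-3.142, 0.001, 0.271]
wrist_force: [0.3, -0.1, -5.6]
finger_gap: 55.3
finger_force: 15.0
```

Emit:
send_rows --series '[[[5, 1.4, -3], 0, 1], [[8, 2.2, -3], 0, 1], [[8, 2.2, -4], 0, 1], [[8, 2.2, -5], 0, 1], [[6, 1.6, -7], 0, 1], [[6, 1.6, -7], 0, 1], [[6, 1.6, -7], 0, 1], [[0, 0, 0], 0, 1]]' --squeeze 6

```text
clock: 23.15
eef_pos: [568.8, 179.4, 255.9]
eef_rot: [3.142, -0.004, 0.271]
wrist_force: [2.9, 1.2, 3.6]
finger_gap: 53.8
finger_force: 6.0
```

```bash
python3 -c "from h import *; axis()"
```

```text
3 base [634. 199. 208.] grip [569. 179. 178.] h 75.0 angle -114.0 clock 23.15 gap 53.785249732624
```

```bash
python3 - <<'E'
from h import *
a=shot("scene","s8"); b=shot("side","d8"); w=shot("wrist","w8")
for p in (a,b,w): spots(p,["canister"])
cr=np.hstack([cv2.resize(a["color"][130:290,250:410],(400,400),interpolation=cv2.INTER_CUBIC),cv2.resize(b["color"][170:330,190:350],(400,400),interpolation=cv2.INTER_CUBIC)])
cv2.imwrite("pics/c8.png",cr)
E
```

```text
canister 0.88 [635. 198. 211.]
canister 0.64 [702. 342.   2.]
canister 0.64 [348. 187.  -2.]
canister 0.86 [635. 199. 210.]
canister 0.84 [354.  75.  -4.]
canister 0.72 [349. 187.  -1.]
canister 0.72 [352.  73.   1.]
canister 0.67 [632. 198. 209.]
canister 0.62 [350. 187.  -3.]
```

View pics/c8.png

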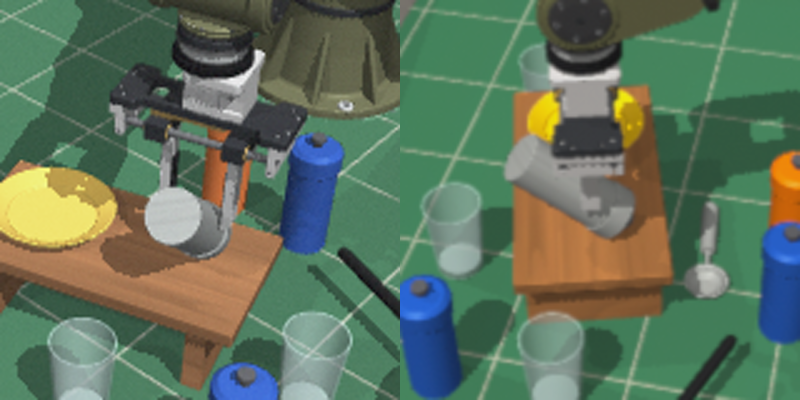

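Emit:
send_rows --series '[[[-2, -0.5, -5], 0, 1], [[-2, -0.5, -5], 0, 1], [[-2, -0.5, -5], 0, 1], [[-2, -0.5, -5], 0, 1], [[-2, -0.5, -5], 0, 1], [[-2, -0.5, -5], 0, 1], [[0, 0, 0], 0, 1]]'

```text
clock: 24.45
eef_pos: [555.1, 175.9, 225.2]
eef_rot: [3.141, -0.0, 0.271]
wrist_force: [2.6, -0.6, -1.8]
finger_gap: 59.8
finger_force: 6.0
```

```bash
python3 -c "from h import *; axis()"
```

```text
3 base [685. 209. 123.] grip [555. 176. 147.] h 137.0 angle -80.0 clock 24.45 gap 59.76538947459105
```

Emit:
send_rows --series '[[[0, 0, 0], 0, 1], [[-10, -2.8, 0], 0, 1], [[-12, -3.3, 0], 0, 1], [[-12, -3.3, 0], 0, 1], [[-12, -3.3, 0], 0, 1], [[-12, -3.3, -3], 0, 1], [[-6, -1.6, -6], 0, 1], [[0, 0, -5], 0, 1], [[0, 0, 0], 0, 1]]' --squeeze 12

```text
clock: 25.65
eef_pos: [490.7, 158.2, 210.7]
eef_rot: [3.141, 0.002, 0.271]
wrist_force: [-1.0, -1.5, 1.0]
finger_gap: 32.9
finger_force: 10.9
```

```bash
python3 -c "from h import *; axis()"
```

```text
2 base [634. 193. 126.] grip [491. 158. 132.] h 148.0 angle -87.0 clock 25.65 gap 32.92780510694134
```

Emit:
send_rows --series '[[[0, 0, 0], 0, -0.8], [[0, 0, 0], 0, -0.8], [[0, 0, 0], 0, -0.8], [[0, 0, 0], 0, -0.8], [[0, 0, 0], 0, -0.8]]' --squeeze 12

```text
clock: 26.45
eef_pos: [491.2, 158.3, 211.2]
eef_rot: [-3.142, 0.0, 0.271]
wrist_force: [-1.5, 0.2, -1.1]
finger_gap: 53.5
finger_force: 0.7
```

```bash
python3 - <<'E'
from h import *
axis()
p=camera("side")
# fit canister axis in side image: mask of nearest region -> extremes
d,m=tilt(p); ys,xs=np.nonzero(m); print(d, xs.min(),xs.max(),ys.min(),ys.max())
for k in ([634,193,128],[634-147,193-41,128]): print(proj(p,k))
E
```

```text
1 base [637. 181. 124.] grip [491. 158. 133.] h 147.0 angle -86.0 clock 26.45 gap 53.4923078072062
31.369402718620588 239 292 238 260
[[240.72099373 253.5647666 ]]
[[296.5442041  251.07991688]]
```

Emit:
send_rows --series '[[[0, 0, 0], 0, -0.8], [[0, 0, 0], 0, -0.8], [[0, 0, 0], 0, -0.8]]'

```text
clock: 27.15
eef_pos: [491.2, 158.4, 211.3]
eef_rot: [3.142, -0.0, 0.271]
wrist_force: [-0.6, -0.3, 0.6]
finger_gap: 84.6
finger_force: 0.0
```

```bash
python3 - <<'E'
from h import *
for c in("scene","side","wrist"): spots(camera(c),["canister","saucer"])
print(read_state())
E
```

```text
canister 0.79 [351.  73.   4.]
canister 0.7 [731. 175.  -3.]
canister 0.69 [703. 341.  -0.]
saucer 0.78 [614.  22.  97.]
canister 0.96 [706. 339.  -3.]
canister 0.89 [355.  75.  -2.]
canister 0.7 [353. 187.  -2.]
saucer 0.92 [612.  26.  98.]
canister 0.9 [346. 188.  -1.]
canister 0.85 [351.  73.   4.]
canister 0.7 [613.  21.  97.]
saucer 0.77 [610.  26. 100.]
{'clock': 27.6, 'joints': array([ 2.40942171e-01,  3.21827565e-01,  1.71839198e+00, -1.70521239e-05,
        1.10129430e+00,  1.54101144e+00]), 'qd': array([ 3.62609423e-05, -1.13876013e-03, -1.27775201e-03,  1.22057591e-03,
        2.66327474e-04,  2.23502218e-03]), 'effort': array([-5.05855278e-04, -5.09498549e+01, -3.18102729e+01,  1.61190599e-02,
       -7.37151783e-02,  2.76683227e-05]), 'eef_pos': array([491.17717185, 158.3758331 , 211.27384685]), 'eef_rot': array([ 3.14157511e+00, -7.83161216e-05,  2.70734774e-01]), 'wrist_force': array([1.03367458, 0.76798139, 0.76832922]), 'moment': array([-0.00029959,  0.00729373, -0.01475735]), 'finger_force': 0.0, 'finger_gap': 84.98060426082004}
```

```bash
cat >> h.py <<'E'
U=np.array([np.cos(.271),np.sin(.271)]);W=np.array([-U[1],U[0]]);C=np.array([592,98])
def rect(p,z=128):
    "rectify plane z around stool: rows=u -120..160, cols=w 180..-180, 2 mm/px"
    q=[(-120,180),(-120,-180),(160,-180),(160,180)]
    src=proj(p,[np.r_[C+a*U+b*W,z] for a,b in q]).astype(np.float32)
    dst=np.float32([[0,0],[180,0],[180,140],[0,140]])
    return cv2.warpPerspective(p["color"],cv2.getPerspectiveTransform(src,dst),(180,140))
E
python3 - <<'E'
from h import *
p=camera("scene"); p2=camera("side")
for p in (p,p2):
    r=rect(p); h=cv2.cvtColor(r,cv2.COLOR_BGR2HSV)
    cl=np.full(h.shape[:2],".")
    H,S,V=h[...,0],h[...,1],h[...,2]
    cl[(S<60)]="#"; cl[(H<20)&(S>=60)]="b"; cl[(H>=20)&(H<35)&(S>=60)]="y"
    print("\n".join("".join(x[::3]) for x in cl[::5])); print()
for c in ("scene","side"):
    q=camera(c)
    for d in regions_of("canister",q): 
        y,x=np.nonzero(d["mask"]); print(c,round(d["confidence"],2),x.min(),x.max(),y.min(),y.max())
print(read_state()["clock"])
E
```

```text
........###..bbbbbbbbb..####................................
........###..bbbbbbbby..####....###............#............
.......###..ybbbbb##########...................#............
.......###..bbbb##########..................................
.......##...bbb############.....................#...........
.......####.bb###########...................................
....##.##...yb##########...#.....................#..........
...byby......###########...#..........yyyyyyyyy.............
..#bbbbbbbbbb###########bbbbbbbbbbbyyyyyyyyyyyyyyybbbb......
..bbbbbbbbbbbb##########bbbbbbbbbyyyyyyyyyyyyyyyyyyybb......
..bbbbbbbbbbbb##########bbbbbbbbyyyyyyyyyyyyyyyyyyyyyb......
..bbbbbbbbbbbb##########bbbbbbbyyyyyyyyyyyyyyyyyyyyyyb#.....
..bbbbbbbbbbbb##########bbbbbbbyyyyyyyyyyyyyyyyyyyyyyy......
..bbbbbbbbbbbb##########bbbbbbbyyyyyyyyyyyyyyyyyyyyyyy......
..bbbbbbbbbbbb##########bbbbbbbyyyyyyyyyyyyyyyyyyyyyyy......
..bbbbbbbbbbbb##########bbbbbbbyyyyyyyyyyyyyyyyyyyyyyy......
..bbbbbbbbbbbb##########bbbbbbbbyyyyyyyyyyyyyyyyyyyyyy#.....
..bbbbbbbbbbbb##########bbbbbbbbbyyyyyyyyyyyyyyyyyyyby......
..
[... 1834 characters left out ...]
bbbbbbbbbbbbbbbbbbbbbbbbbbbbbbbbbbbbbbbbbbbbbb.........
............................................................
............................................................
.......#.............................................#.#....
...##################.......................................
..###############..#.......................##...............
..##############...............#.....##.....................
...############................##...........................

scene 0.95 331 351 178 215
scene 0.91 331 360 275 332
scene 0.65 301 340 202 248
scene 0.64 362 387 183 231
side 0.94 186 214 280 329
side 0.88 337 359 231 261
side 0.85 239 291 238 261
side 0.73 333 356 259 308
27.9
```

Emit:
send_rows --series '[[[2.4, -8.7, 0], 0, -0.8], [[2.4, -8.7, 0], 0, -0.8], [[9.5, 2.7, 0], 0, -0.8], [[9.5, 2.7, 0], 0, -0.8], [[0, 0, 0], 0, -0.8], [[0, 0, 0], 0, 1], [[0, 0, 0], 0, 1], [[0, 0, 0], 0, 1], [[0, 0, 0], 0, 1], [[0, 0, 0], 0, 1], [[0, 0, 0], 0, 1]]' --squeeze 12

```text
clock: 29.0
eef_pos: [514.8, 146.5, 211.4]
eef_rot: [-3.141, 0.0, 0.271]
wrist_force: [-3.5, 2.4, 2.7]
finger_gap: 59.9
finger_force: 12.0
```

```bash
python3 -c "
from h import *
axis()
for c in('scene','side','wrist'): spots(camera(c),['canister'])"
```

```text
3 base [638. 181. 125.] grip [515. 147. 133.] h 128.0 angle -86.0 clock 29.0 gap 59.89430268675079
canister 0.71 [352. 185.   1.]
canister 0.63 [705. 343.  -2.]
canister 0.61 [640. 184. 127.]
canister 0.92 [352.  76.  -3.]
canister 0.89 [349. 186.  -1.]
canister 0.76 [637. 181. 125.]
canister 0.83 [348. 186.  -2.]
canister 0.68 [635. 182. 125.]
canister 0.6 [352.  75.   3.]
```

Emit:
send_rows --series '[[[2, 0.5, 10], 0, 1], [[2, 0.5, 10], 0, 1], [[3, 0.8, 10], 0, 1], [[4, 1.1, 10], 0, 1], [[4, 1.1, 10], 0, 1], [[6, 1.6, 10], 0, 1], [[6, 1.6, 10], 0, 1], [[8, 2.2, 10], 0, 1], [[8, 2.2, 8], 0, 1], [[8, 2.2, 8], 0, 1], [[8, 2.2, 6], 0, 1], [[0, 0, 0], 0, 1]]' --squeeze 10

```text
clock: 30.8
eef_pos: [574.7, 162.5, 313.8]
eef_rot: [3.142, -0.0, 0.271]
wrist_force: [-0.1, 0.1, -4.9]
finger_gap: 60.2
finger_force: 10.0
```

```bash
python3 -c "
from h import *
axis()"
```

```text
3 base [574. 164. 101.] grip [575. 163. 235.] h 134.0 angle 0.0 clock 30.8 gap 60.19238286354032
```

Emit:
send_rows --series '[[[0, 0, -2], 0, 1], [[0, 0, -2], 0, 1], [[0, 0, -1], 0, 1], [[0, 0, 0], 0, 1]]' --squeeze 5

```text
clock: 31.5
eef_pos: [574.1, 162.4, 309.4]
eef_rot: [3.142, -0.002, 0.271]
wrist_force: [-1.5, -1.2, 5.8]
finger_gap: 60.1
finger_force: 5.0
```

Standing on the stool now (upward contact force). Release and regrip a little lower, firmly.

Emit:
send_rows --series '[[[0, 0, 0], 0, -0.8], [[0, 0, 0], 0, -0.8], [[0, 0, 0], 0, -0.8], [[0, 0, 0], 0, -0.8], [[0, 0, -4], 0, -0.8], [[0, 0, 0], 0, 1], [[0, 0, 0], 0, 1], [[0, 0, 0], 0, 1], [[0, 0, 0], 0, 1], [[0, 0, 0], 0, 1], [[0, 0, 0], 0, 1]]' --squeeze 25

```text
clock: 32.6
eef_pos: [573.9, 162.4, 304.3]
eef_rot: [-3.142, -0.0, 0.271]
wrist_force: [0.1, 0.9, -0.1]
finger_gap: 60.0
finger_force: 25.0
```

```bash
python3 -c "
from h import *
axis()
for c in('scene','side','wrist'): spots(camera(c),['canister','saucer'])"
```

```text
3 base [571. 164.  97.] grip [574. 162. 226.] h 129.0 angle 1.0 clock 32.6 gap 60.03324479511252
canister 0.93 [354.  72.   4.]
canister 0.79 [350. 189.   3.]
canister 0.65 [575. 166.  98.]
saucer 0.81 [613.  23.  95.]
canister 0.97 [571. 164.  97.]
canister 0.91 [352.  72.  -3.]
canister 0.89 [706. 340.  -1.]
saucer 0.83 [610.  23.  98.]
canister 0.79 [703. 338.   5.]
canister 0.68 [726. 173.   2.]
canister 0.6 [345. 187.  -2.]
saucer 0.75 [612.  22. 100.]
saucer 0.5 [488. 495.  -3.]
```

Emit:
send_rows --series '[[[0, 0, 12], 0, 1], [[0, 0, 14], 0, 1], [[0, 0, 14], 0, 1], [[3.5, -15, 0], 0, 1], [[5, -18, 0], 0, 1], [[5, -18, 0], 0, 1], [[5, -18, 0], 0, 1], [[5, -18, 0], 0, 1], [[5, -18, 0], 0, 1], [[5, -18, 0], 0, 1], [[5, -16, 0], 0, 1], [[0, 0, 0], 0, 1]]'

```text
clock: 34.55
eef_pos: [613.0, 21.0, 344.0]
eef_rot: [3.141, 0.0, 0.269]
wrist_force: [1.1, 1.0, -4.4]
finger_gap: 60.0
finger_force: 25.0
```

Emit:
send_rows --series '[[[0, 0, -12], 0, 1], [[0, 0, -8], 0, 1], [[0, 0, 0], 0, 1], [[0, 0, 0], 0, 1]]'

```text
clock: 34.95
eef_pos: [612.4, 23.9, 324.0]
eef_rot: [-3.141, 0.0, 0.271]
wrist_force: [-0.5, 0.3, -4.3]
finger_gap: 59.8
finger_force: 25.0
```

```bash
python3 -c "
from h import *
axis()
for c in('scene','side','wrist'): spots(camera(c),['canister','saucer'])" | grep -v ' 35\| 34\| 70'
```

```text
canister 0.93 [610.  26. 119.]
canister 0.93 [348. 186.   0.]
canister 0.68 [351.  74.   5.]
saucer 0.59 [615.  24.  96.]
canister 0.85 [705. 338.   0.]
canister 0.84 [351. 187.   1.]
canister 0.79 [608.  25. 121.]
saucer 0.78 [608.  26.  97.]
canister 0.66 [607.  24. 117.]
canister 0.63 [350.  75.   1.]
```

Emit:
send_rows --series '[[[2.5, -0.5, -4], 0, 1], [[0, 0, -4], 0, 1], [[0, 0, -3], 0, 1], [[0, 0, -1.5], 0, 1], [[0, 0, -1], 0, 1], [[0, 0, 0], 0, 1]]'

```text
clock: 36.3
eef_pos: [615.0, 22.9, 310.7]
eef_rot: [-3.142, 0.0, 0.271]
wrist_force: [-0.2, -0.3, -4.5]
finger_gap: 59.7
finger_force: 25.0
```

Emit:
send_rows --series '[[[0, 0, -1], 0, 1], [[0, 0, -0.5], 0, 1], [[0, 0, 0], 0, 1]]'

```text
clock: 36.6
eef_pos: [615.0, 22.9, 309.3]
eef_rot: [3.142, -0.0, 0.271]
wrist_force: [-0.6, -0.3, -4.9]
finger_gap: 59.7
finger_force: 25.0
```

Emit:
send_rows --series '[[[0, 0, -0.7], 0, 1], [[0, 0, -0.7], 0, 1], [[0, 0, 0], 0, 1]]'

```text
clock: 36.9
eef_pos: [615.1, 23.0, 309.3]
eef_rot: [3.141, -0.002, 0.271]
wrist_force: [-0.9, 1.0, 6.4]
finger_gap: 60.0
finger_force: 25.0
```

Emit:
send_rows --series '[[[0, 0, 0.5], 0, 1], [[0, 0, 0], 0, -0.4], [[0, 0, 0], 0, -0.6], [[0, 0, 0], 0, -0.8], [[0, 0, 0], 0, -1], [[0, 0, 0], 0, -1], [[0, 0, 0], 0, -1], [[0, 0, 0], 0, -1]]' --squeeze 5

```text
clock: 37.7
eef_pos: [615.0, 22.9, 308.3]
eef_rot: [-3.142, 0.0, 0.271]
wrist_force: [0.1, 0.4, -0.5]
finger_gap: 94.3
finger_force: 0.0
```

Emit:
send_rows --series '[[[0, 0, 10], 0, -1], [[0, 0, 15], 0, -1], [[0, 0, 20], 0, -1], [[0, 0, 25], 0, -1], [[0, 0, 20], 0, -1], [[0, 0, 0], 0, -1], [[0, 0, 0], 0, -1]]'

```text
clock: 38.4
eef_pos: [614.9, 22.9, 398.2]
eef_rot: [3.142, -0.0, 0.271]
wrist_force: [-0.3, 0.3, -0.3]
finger_gap: 94.1
finger_force: 0.0
```

```bash
python3 -c "
from h import *
for c in('scene','side','wrist'): 
  p=camera(c); spots(p,['canister','saucer'])
  for k in 'tumbler_a','pan','tin','spoon','katori': spots(p,[k])
print(read_state()['clock'])" | grep -v ' 35\| 34\| 70'
```

```text
canister 0.94 [352.  73.   3.]
canister 0.82 [612.  25. 103.]
canister 0.69 [348. 187.  -1.]
saucer 0.74 [615.  25.  96.]
tumbler_a 0.94 [698. -98.  -0.]
tumbler_a 0.69 [726. 173.  -3.]
tumbler_a 0.66 [567. 336.   2.]
pan 0.73 [486. 499.  -1.]
pan 0.62 [699. -99.  -1.]
tin 0.89 [ 366. -542.   -2.]
katori 0.73 [ 531. -489.    0.]
canister 0.86 [614.  23. 105.]
canister 0.73 [354.  75.  -1.]
canister 0.67 [351. 190.  -2.]
saucer 0.66 [614.  25.  97.]
tumbler_a 0.89 [732. 172.  -0.]
tumbler_a 0.87 [566. 333.   2.]
tumbler_a 0.71 [ 699. -100.    0.]
pan 0.86 [486. 501.  -2.]
tin 0.63 [ 368. -544.   -1.]
spoon 0.85 [451. 102.  -1.]
katori 0.73 [ 532. -493.   -1.]
canister 0.71 [350.  73.   1.]
canister 0.68 [610.  22. 102.]
saucer 0.32 [695. -99.  -3.]
tumbler_a 0.94 [ 697. -103.   -1.]
tumbler_a 0.85 [573. 336.   1.]
tumbler_a 0.67 [730. 170.   1.]
pan 0.58 [490. 495.  -3.]
spoon 0.65 [445. 100.   2.]
39.6
```

Canister (612, 23, 103–105) sits centred on the saucer (613, 25); everything else is unmoved. Handing in.

```bash
python3 -c "
from cell import *
print(sign_off())"
```

```text
the job is handed in; nothing more can be done
None
```

The job is handed in: the canister was tipped to about 163° (lid nearly straight down) and held there for about 1.5 s. It was then turned back upright and let go in the middle of the saucer, within about 2 mm of its centre; on the way back it slipped in the gripper and rolled about 20 mm on the stool. Nothing else had moved in the final camera readings, and it took about 40 s of the 53 s allowed.

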